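# Slide the gear blanks down a hand chute into the tub

### The job

Pick up the chute by its grip and tilt it with its open end over the mouth of the square tub, so that all three gear blanks slide out of it into the tub; none may drop onto the plate. Then set the empty chute back down on the plate, flat and right way up, clear of the tub, and let go. Leave the ring gauge, the shaft and the loupe where they are.

Things in the scene. Friction and masses are not known exactly. Their poses are not given: they have to be found in the camera images.
- chute: hand chute: aluminium channel 200 x 64 mm (58 inside), walls 30 mm high, floor 3 mm. Closed at -x; the +x end is open (spout) and points to the robot's right at first. A bridge over its middle (72 mm wide, top at 44 mm) bears the grip. Origin: centre of underside; x along to the spout, z up. 0.28 kg, loaded under 0.8 kg. The gears start to slide when it tilts 17 to 26 degrees; level they stay.
- chute_grip (a point): about the middle of the black grip plate on the bridge, 74 mm above the chute's underside, over its middle. The plate is 16 mm thick along the chute's x (take it across this thickness), 46 mm wide along y, and stands from 44 to 100 mm above the underside. Axes as the chute's.
- chute_spout (a point): middle of the chute floor's upper edge at the open end: 100 mm along x from the chute's origin and 3 mm up. Axes as the chute's.
- tub: square open-topped steel tub, 96 mm outside, 90 mm inside, 90 mm high, on a 108 mm foot plate; fixed to the plate, does not move. Walls 3 mm, with a rolled rim. Origin: centre of its underside; z up, sides along x and y.
- tub_mouth (a point): centre of the tub's mouth at the height of the rim, 90 mm above the plate. Axes as the tub's.
- gear_1: steel spur gear blank, 51 mm across the teeth, 20 mm high (12 mm toothed disc, 24 mm hub on top), 0.08 to 0.16 kg; origin: centre of its underside. At the start it lies flat, hub up, in the chute; it is the one nearest the closed end.
- gear_2: steel spur gear blank, 51 mm across the teeth, 20 mm high (12 mm toothed disc, 24 mm hub on top), 0.08 to 0.16 kg; origin: centre of its underside. At the start it lies flat, hub up, in the chute; it is the middle one, under the bridge.
- gear_3: steel spur gear blank, 51 mm across the teeth, 20 mm high (12 mm toothed disc, 24 mm hub on top), 0.08 to 0.16 kg; origin: centre of its underside. At the start it lies flat, hub up, in the chute; it is the one nearest the spout.
- granite_table: the black surface plate (granite table) on which all stands, top at z = 0, origin on the floor below. Fixed furniture stands behind the work: at the left a monitor (front at x = 0.61, 0.28 high), then a lamp box (x = 0.69, 0.12 high), at y = -0.19 a dial comparator (x = 0.66, 0.29 high), and a microscope boom along y, 0.5 m up at x = 0.74 to 0.78: keep the wrist clear of it.
- ring_gauge: bystander: knurled steel ring gauge, 54 mm across, 18 mm high; origin at the centre of its underside.
- shaft: bystander: stepped steel shaft standing on end, 34 mm across, 87 mm high; origin at the centre of its underside.
- loupe: bystander: black waisted loupe, 42 mm across, 39 mm high; origin at the centre of its underside.
Things that resemble listed ones, but are neither listed nor needed, are in the scene too. Leave any red look-alike of the gear_3 alone. What is shaped like the gear_1 but blue is not meant.

How it is judged:
On the way, in this order (a step that is already met when the one before it is completed fails the run):
1. the loaded chute is lifted and begins to tilt with its spout over the tub's mouth, all three gears still in it (horizontal distance between chute_spout and tub_mouth below 0.08 m and height (world z) of chute_spout above 0.05 m and angle between chute's own z axis and vertical above 0.2 rad and x of gear_1 in the frame of chute between -0.1 and 0.11 m and z of gear_1 in the frame of chute between -0.01 and 0.03 m and y of gear_1 in the frame of chute between -0.03 and 0.03 m and x of gear_2 in the frame of chute between -0.1 and 0.11 m and z of gear_2 in the frame of chute between -0.01 and 0.03 m and y of gear_2 in the frame of chute between -0.03 and 0.03 m and x of gear_3 in the frame of chute between -0.1 and 0.11 m and z of gear_3 in the frame of chute between -0.01 and 0.03 m and y of gear_3 in the frame of chute between -0.03 and 0.03 m).
2. all three gears are in the tub (x of gear_1 in the frame of tub_mouth between -0.046 and 0.046 m and y of gear_1 in the frame of tub_mouth between -0.046 and 0.046 m and z of gear_1 in the frame of tub_mouth between -0.095 and -0.005 m and x of gear_2 in the frame of tub_mouth between -0.046 and 0.046 m and y of gear_2 in the frame of tub_mouth between -0.046 and 0.046 m and z of gear_2 in the frame of tub_mouth between -0.095 and -0.005 m and x of gear_3 in the frame of tub_mouth between -0.046 and 0.046 m and y of gear_3 in the frame of tub_mouth between -0.046 and 0.046 m and z of gear_3 in the frame of tub_mouth between -0.095 and -0.005 m), for 0.1 s.
At the end, for the whole second after the job is handed in: All three gears lie at rest inside the tub (origins within its walls and at least 5 mm below the rim); the chute is at rest on the plate, right way up (within 0.1 rad of level, underside within 8 mm of the plate) and not touching the tub (all of step 2 and height (world z) of chute between -0.008 and 0.008 m and angle between chute's own z axis and vertical below 0.1 rad and linear speed of chute below 0.02 m/s and linear speed of each of gear_1, gear_2, gear_3 below 0.03 m/s and contact force between chute and tub below 0.5 N).
It fails at once if a gear drops onto the plate (contact force between any of gear_1, gear_2, gear_3 and granite_table above 0.2 N).
It fails at once if a bystander (ring gauge, shaft, loupe) is moved more than 30 mm or knocked over (distance of any of ring_gauge, shaft, loupe from where it was at the start of the episode above 0.03 m or angle between any of ring_gauge, shaft, loupe's own z axis and vertical above 0.5 rad).
It also fails if it takes over 51 s, if anything falls off the work surface, if the arm or the gripper's body presses on something with over 40 N, if the wrist force passes 120 N, or if a joint passes its speed limit or range.

### The arm

A 6-joint arm with a two-finger parallel gripper is mounted at the origin on a cart in front of the work surface, level with it; the furniture and walls round the work are solid. World frame = base frame: x ahead of the robot, y to its left, z up, the work surface at z = 0. Lengths are in m, angles in rad, forces in N, time in s.
With the tool pointing down it reaches from about 0.375 to 0.9 m from the base axis. Payload 3.1 kg.
Tool frame: the origin (TCP) lies at the very end of the fingers, on their centre line; the grasp point (between the pads) lies 19 mm behind it; z points along the fingers, x is the direction in which the jaws open and shut, and the axes are right-handed (so a half turn about z gives the same grasp; the last joint's range is limited). The gripper opens to 87 mm and grips with 3 to 60 N. Pads are 19 mm wide; open, the fingers measure 117 mm over their backs; the gripper's body (75 mm by 190 mm) begins 51 mm behind the grasp point.
Start: joints at [-0.928, 0.527, 1.433, -0, 1.181, -0.178], TCP at [0.457, -0.426, 0.223] pointing down, gripper open.
Joint ranges: [-3.08, 3.08], [-0.75, 2.2], [0.22, 2.44], [-1.43, 4.57], [0, 2.65], [-2.85, 2.85]. Speed limits (rad/s): [2.79, 2.79, 3.14, 3.14, 3.14, 3.14].

### API

Orientations are given as a unit quaternion [x, y, z, w].
In Python, from rig import robot gives the robot as it stands. The module is installed in compiled form; this text tells all that it offers.
- The arm moves only by the shell command python3 -m creep 'ROWS' [OPENING] [FORCE]. ROWS is a JSON object of lists of equal length, an entry for each row: "dp": the shift along the tool's x, y, z in cm, a list of three; "turn": the turn, a rotation vector about the tool's x, y, z in degrees, a list of three. In form: {"dp": [[x, y, z], ...], "turn": [[wx, wy, wz], ...]}. A call has 1 to 20 rows; each row shifts and turns the commanded pose from where the row before left it, along the tool's axes as they then stand; what a row does not reach is not made up. A row lasts 1/10 s, in which the tool goes at most 50 mm and 8.59 degrees, less where a joint would pass 70% of its speed; a pose out of reach is approached as far as the arm can. A call is refused whole if a number of a shift passes 5 or a number of a turn 8.59, either way. A call with a gripper value outside its range is refused whole. OPENING is the gripper command: -1 is fully open, 1 is shut, values between are in proportion, set as the call begins (- or left out, the last holds). The fingers move at their own pace and stop on an object; FORCE is the grip in N (left out, the last holds). Time passes only in rows, so rows that do not move let the fingers close. It gives the time, the measured TCP pose, the force and the opening at its end, in the units of the state.
- robot.get_obs(): the state, without advancing time (a new reading comes with each control period).
- robot.camera(name): name is "scene" or "top" or "wrist"; returns the picture (400x640x3 uint8, red, green, blue); there is no depth.
- robot.calibration(name): a dict with "fx", "fy", "cx", "cy" (pixels), "dist_coeffs" ([k1, k2, p1, p2, k3] as OpenCV has them; the pictures are not rectified), "rvec" (rotation vector, rad) and "tvec" (3), from world to camera coordinates, as OpenCV has them. Camera axes: x right, y down, z forward; pixel columns grow to the right and rows downward; lengths in m; the calibration is good to about 2 mm. A picture is of the moment at which its call begins: read the wrist's pose just before it. calibration takes no time and is no camera call; for the wrist camera it gives the pose at the moment of the call.
- robot.hand_in(): hands the job in, once; it reports no verdict.
Trained networks look in the newest picture that a camera, given by its name, has taken for a name from the list of things; names that differ only in an ending like _2 or _b are one class to them, and where a whole thing is asked for, a point or a joint stands for the part that bears it (a point fixed in the world has none). Each returns a list of dicts, best first, with "confidence" (0 to 1); they miss things now and then, are a little off and sometimes report something else, mostly with a low value. They report only what shows in the picture. A call takes as long as a camera call. They do not tell look-alikes from the thing itself.
- robot.masks_of(name, camera): "pixels" (400x640 bool, what is visible of it).
- robot.tip_of(name, camera): "point" ([x, y, z] in m, in the coordinates of the camera as it stood for that picture, good to about 4 mm: a listed point, or the origin of a listed thing).
The state is a dict: "time": time; "q": joint angles; "joint_velocities": joint speeds; "joint_torque": joint torques, N m; "position": TCP position; "tool_rot": TCP orientation; "ft_force": force on the tool from outside, world axes, zero at the start; "moment": the same for the moment, N m; "grip_width": finger opening in m.
Only numpy, scipy, OpenCV 4.12 (cv2) and the standard library are available. Lean on these libraries where they do the work, as an engineer would, in place of code of your own. Each camera call takes 0.05 s, during which the arm holds its last target.

## Working session

There is one attempt and no reset: what is moved stays moved. The work goes in short steps, Python scripts to look and compute and a shell command to move; the robot and the scene stay as the last step left them, time stands still between calls to the robot, and variables do not carry over. Pictures are saved under pics/ and viewed, and the job is handed in when it is done.

```bash
mkdir -p pics; ls; cat > h.py <<'E'
import numpy as np,cv2
from rig import robot
from scipy.spatial.transform import Rotation as R
def save(n,f,crop=None,s=1):
    im=robot.camera(n); 
    o=im if crop is None else im[crop[1]:crop[3],crop[0]:crop[2]]
    cv2.imwrite('pics/'+f,cv2.cvtColor(cv2.resize(o,None,fx=s,fy=s),cv2.COLOR_RGB2BGR)); return im
def toworld(p,n):
    c=robot.calibration(n); Rm=cv2.Rodrigues(np.array(c['rvec'],float))[0]
    return Rm.T@(np.array(p)-np.array(c['tvec']).ravel())
def proj(P,n):
    c=robot.calibration(n);K=np.array([[c['fx'],0,c['cx']],[0,c['fy'],c['cy']],[0,0,1.]])
    return cv2.projectPoints(np.array(P,float).reshape(-1,1,3),np.array(c['rvec'],float),np.array(c['tvec'],float),K,np.array(c['dist_coeffs'],float))[0].reshape(-1,2)
def ray(px,n,z):
    c=robot.calibration(n);K=np.array([[c['fx'],0,c['cx']],[0,c['fy'],c['cy']],[0,0,1.]])
    u=cv2.undistortPoints(np.array(px,float).reshape(-1,1,2),K,np.array(c['dist_coeffs'],float)).reshape(-1,2)
    Rm=cv2.Rodrigues(np.array(c['rvec'],float))[0];t=np.array(c['tvec'],float).ravel()
    C=-Rm.T@t; d=(Rm.T@np.c_[u,np.ones(len(u))].T).T
    return C+d*((z-C[2])/d[:,2:])
E
python3 - <<'E'
from h import *
for n in('top','scene'):
    save(n,n+'0.png')
    for k in ('chute','chute_grip','chute_spout','tub','tub_mouth','gear_1','ring_gauge','shaft','loupe'):
        for d in robot.tip_of(k,n)[:5]:
            w=toworld(d['point'],n);print(n,k,round(d['confidence'],2),w.round(3),proj(w,n).round(0))
print(robot.get_obs())
E
```

```text
pics
top chute 0.8 [ 0.436  0.181 -0.004] [[241. 222.]]
top chute_grip 0.92 [0.436 0.181 0.074] [[235. 221.]]
top chute_spout 0.82 [0.481 0.101 0.003] [[274. 203.]]
top tub 0.9 [ 0.556 -0.071 -0.002] [[345. 172.]]
top tub_mouth 0.92 [ 0.551 -0.07   0.091] [[349. 168.]]
top tub_mouth 0.18 [ 0.582 -0.294 -0.002] [[436. 161.]]
top gear_1 0.67 [0.459 0.134 0.   ] [[260. 212.]]
top gear_1 0.57 [0.403 0.238 0.006] [[216. 236.]]
top gear_1 0.57 [0.431 0.194 0.001] [[235. 224.]]
top gear_1 0.57 [0.399 0.349 0.003] [[169. 238.]]
top gear_1 0.53 [ 0.595  0.098 -0.002] [[276. 157.]]
top ring_gauge 0.86 [ 0.434 -0.333  0.002] [[455. 222.]]
top shaft 0.77 [ 0.656  0.013 -0.002] [[310. 132.]]
top loupe 0.62 [ 0.586 -0.296 -0.006] [[436. 160.]]
scene chute 0.77 [0.436 0.178 0.003] [[282. 180.]]
scene chute_grip 0.58 [0.437 0.177 0.077] [[280. 165.]]
scene tub 0.65 [ 0.587 -0.301  0.005] [[386. 107.]]
scene gear_1 0.73 [0.41  0.342 0.003] [[238. 203.]]
scene gear_1 0.69 [0.403 0.238 0.003] [[269. 193.]]
scene gear_1 0.68 [0.466 0.135 0.009] [[291. 168.]]
scene gear_1 0.54 [0.428 0.186 0.002] [[281. 
[... 230 characters left out ...]
: 1.0, 'q': array([-9.28508589e-01,  5.27502499e-01,  1.43267181e+00, -2.13980186e-05,
        1.18142418e+00, -1.78509010e-01]), 'joint_velocities': array([-4.13280431e-04,  8.04171114e-04, -9.27017322e-06, -4.68550640e-04,
        5.61001861e-04, -8.57828250e-04]), 'joint_torque': array([ 5.31713067e-04, -4.40021288e+01, -1.76989192e+01,  6.34148042e-02,
        5.04575798e-02, -3.27602564e-06]), 'position': array([ 0.45730826, -0.42599837,  0.22255585]), 'tool_rot': array([ 9.30509187e-01, -3.66268554e-01, -7.68414269e-06,  6.88713739e-06]), 'ft_force': array([1.26653521, 0.09819941, 0.66880445]), 'moment': array([-0.03423548,  0.02497283, -0.01300455]), 'grip_width': 0.08717159205225841}
```

View pics/top0.png

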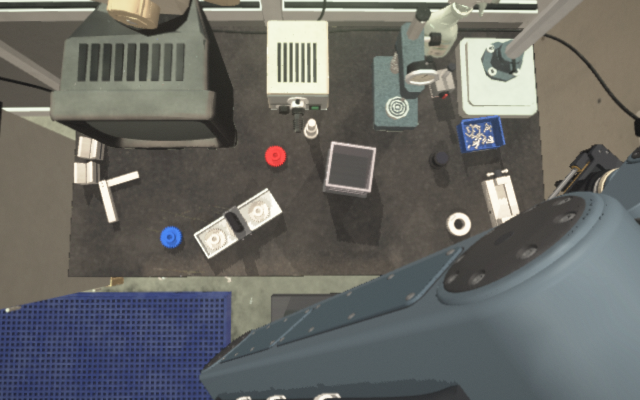

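View pics/scene0.png

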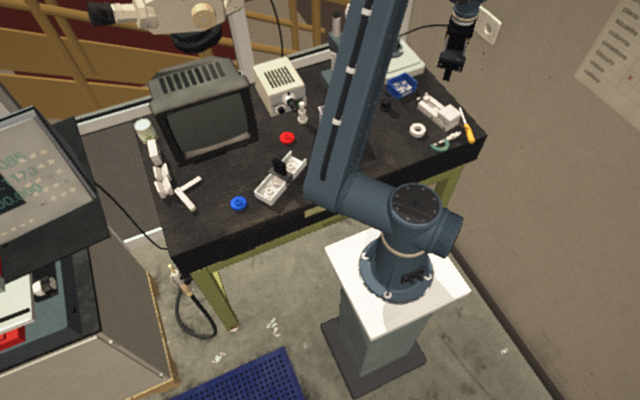

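```bash
python3 -c "
import cv2
i=cv2.imread('pics/top0.png');cv2.imwrite('pics/topc.png',cv2.resize(i[110:270,140:400],None,fx=3,fy=3,interpolation=2))"
```

```text
(no output)
```

View pics/topc.png

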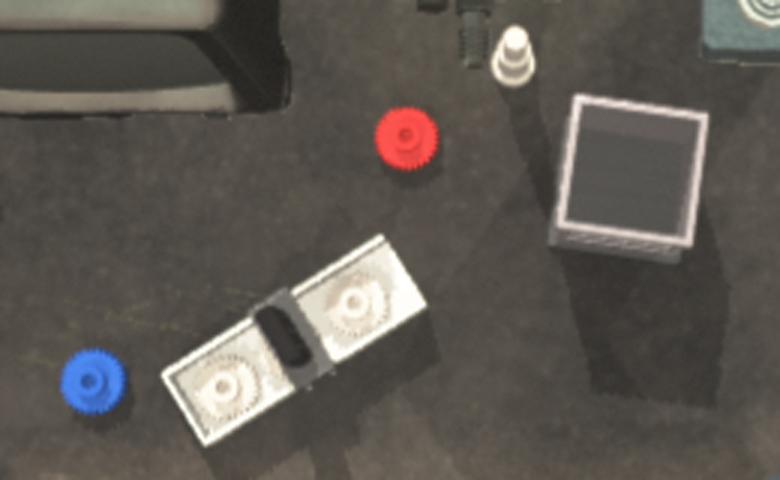

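```bash
python3 - <<'E'
from h import *
c=np.array([[382,235],[428,303],[208,446],[163,375]])/3+[140,110]
w=ray(c,'top',.03);print(w.round(4),w.mean(0)); d=w[0]+w[1]-w[2]-w[3];print(np.degrees(np.arctan2(d[1],d[0])),np.linalg.norm(d)/2)
t=np.array([[577,95],[708,115],[691,246],[560,228]])/3+[140,110]
w=ray(t,'top',.09);print(w.round(4),w.mean(0))
for a,b in((0,1),(3,2),(3,0),(2,1)):
  d=w[b]-w[a];print(np.degrees(np.arctan2(d[1],d[0])),np.linalg.norm(d))
E
```

```text
[[0.5134 0.1153 0.03  ]
 [0.4601 0.0794 0.03  ]
 [0.3516 0.2472 0.03  ]
 [0.4058 0.2827 0.03  ]] [0.43272283 0.1811378  0.03      ]
-57.194268011270424 0.1993699060250244
[[ 0.6098 -0.0342  0.09  ]
 [ 0.5944 -0.1315  0.09  ]
 [ 0.4965 -0.1166  0.09  ]
 [ 0.5103 -0.0206  0.09  ]] [ 0.55275455 -0.07573751  0.09      ]
-98.96852271198394 0.09843515813988417
-98.14714552653041 0.09702493496077567
-7.818572885311201 0.10042405065282589
-8.624089047593802 0.09901473771439032
```

The only open channel is at top pixel (240,222), bridge and black grip at (235,221), with white gears at (260,212) and (216,236). The look-alikes are the red gear at (275,156) and the blue gear at (170,238). The close crop confirms that the channel with the black grip is the chute and that its spout points right and up. The tub is the square rim at (350,168).

```bash
python3 -m creep '{"dp":[[-1,-1,0],[-2.2,-2.2,0],[-2.2,-2.2,0],[-2.2,-2.2,0],[-2.2,-2.2,0],[-2.2,-2.2,0],[-2.2,-2.2,0],[-2.2,-2.2,0],[-2.2,-2.2,0],[-2.2,-2.2,0],[-2.2,-2.2,0],[-2.2,-2.2,0],[-2.2,-2.2,0],[-2.2,-2.2,0],[-2.2,-2.2,0],[-2.2,-2.2,0],[-2.2,-2.2,0],[-2.2,-2.2,0],[-2.2,-2,0],[-2.2,-2,0]],"turn":[[0,0,0],[0,0,0],[0,0,0],[0,0,0],[0,0,0],[0,0,0],[0,0,0],[0,0,0],[0,0,0],[0,0,0],[0,0,0],[0,0,0],[0,0,0],[0,0,0],[0,0,0],[0,0,0],[0,0,0],[0,0,0],[0,0,0],[0,0,0]]}' -1 60
python3 -m creep '{"dp":[[-0.5,-0.5,0],[0,0,0],[0,0,0]],"turn":[[0,0,7],[0,0,7],[0,0,0]]}'
python3 - <<'E'
from h import *
im=save('wrist','w1.png')
for k in ('chute_grip','chute','chute_spout'):
    for d in robot.tip_of(k,'wrist')[:2]: print(k,d['confidence'],toworld(d['point'],'wrist').round(4))
save('top','t1.png')
for k in ('tub_mouth',):
    for d in robot.tip_of(k,'top')[:1]: print(k,d['confidence'],toworld(d['point'],'top').round(4))
o=robot.get_obs();print(o['position'],R.from_quat(o['tool_rot']).as_matrix().round(3),o['q'].round(2))
for n,P in (('wrist',[[.434,.181,.1]]),): print(proj(P,n))
E
```

```text
time: 3.0
position: [0.4319, 0.1777, 0.2227]
tool_rot: [0.931, -0.366, -0.0, -0.0]
ft_force: [-0.0, -0.1, -0.0]
grip_width: 0.0874
time: 3.3
position: [0.4318, 0.1839, 0.2226]
tool_rot: [0.879, -0.476, -0.0, 0.0]
ft_force: [0.4, 0.2, -0.3]
grip_width: 0.0872
chute_grip 0.67 [0.4328 0.1793 0.0767]
chute 0.96 [ 0.4333  0.1852 -0.004 ]
chute_spout 0.81 [0.4906 0.0996 0.0005]
chute_spout 0.62 [0.436  0.1836 0.0753]
tub_mouth 0.79 [ 0.5505 -0.0703  0.0898]
[0.43281845 0.18281712 0.22258216] [[ 0.545 -0.838 -0.   ]
 [-0.838 -0.545  0.   ]
 [-0.     0.    -1.   ]] [0.16 0.32 1.81 0.   1.01 1.16]
[[324.67007319 194.57217575]]
```

View pics/w1.png

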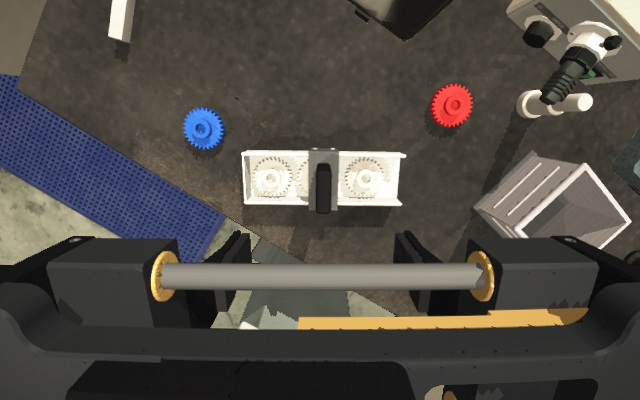

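The wrist view shows the chute square to the jaws (x 243–403, y 150–205). The grip at (323,185) is centred between the fingers, and the red and blue gears are outside it. Descending.

```bash
python3 -m creep '{"dp":[[0,0,1],[0,0,2],[0,0,2],[0,0,2],[0,0,2],[0,0,2],[0,0,2],[0,0,1.5],[0,0,1.5],[0,0,1],[0,0,0]],"turn":[[0,0,0],[0,0,0],[0,0,0],[0,0,0],[0,0,0],[0,0,0],[0,0,0],[0,0,0],[0,0,0],[0,0,0],[0,0,0]]}' -1 60
python3 -m creep '{"dp":[[0,0,0],[0,0,0],[0,0,0],[0,0,0],[0,0,0],[0,0,0],[0,0,0],[0,0,0]],"turn":[[0,0,0],[0,0,0],[0,0,0],[0,0,0],[0,0,0],[0,0,0],[0,0,0],[0,0,0]]}' 1 60
python3 - <<'E'
from h import *
save('wrist','w2.png')
print(robot.get_obs()['position'],robot.get_obs()['grip_width'])
E
```

```text
time: 4.7
position: [0.4319, 0.1827, 0.0511]
tool_rot: [0.879, -0.477, -0.001, 0.001]
ft_force: [-0.4, -0.6, -0.3]
grip_width: 0.0872
time: 5.5
position: [0.4329, 0.1831, 0.0526]
tool_rot: [0.879, -0.477, 0.0, -0.0]
ft_force: [-0.3, -0.7, -0.0]
grip_width: 0.031
[0.43290233 0.18305526 0.05255078] 0.027079010448095266
```

View pics/w2.png

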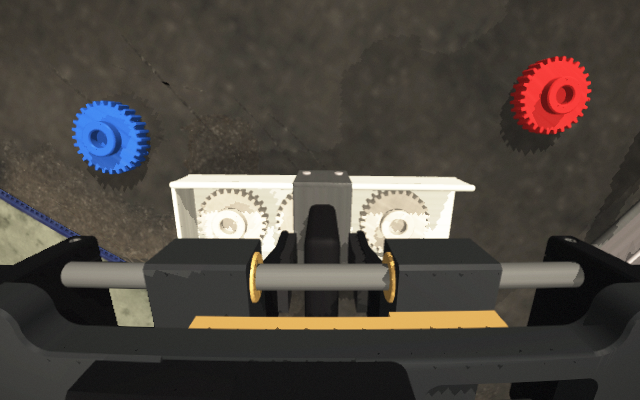

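The fingers are still closing on the grip plate and are centred on it (320,260). I'll wait, then lift slowly.

```bash
python3 -m creep '{"dp":[[0,0,0],[0,0,0],[0,0,0],[0,0,0],[0,0,0],[0,0,0]],"turn":[[0,0,0],[0,0,0],[0,0,0],[0,0,0],[0,0,0],[0,0,0]]}' 1 60
python3 -m creep '{"dp":[[0,0,-0.2],[0,0,-0.5],[0,0,-1],[0,0,-1.5],[0,0,-1.5],[0,0,-1.5],[0,0,-1.5],[0,0,-1.5],[0,0,-1.5],[0,0,-1.3],[0,0,-1],[0,0,-0.5],[0,0,0]],"turn":[[0,0,0],[0,0,0],[0,0,0],[0,0,0],[0,0,0],[0,0,0],[0,0,0],[0,0,0],[0,0,0],[0,0,0],[0,0,0],[0,0,0],[0,0,0]]}'
python3 - <<'E'
from h import *
save('wrist','w3.png')
o=robot.get_obs();print(o['position'],o['grip_width'],o['ft_force'],o['moment'],R.from_quat(o['tool_rot']).as_matrix().round(3))
E
```

```text
time: 6.15
position: [0.4328, 0.1831, 0.0525]
tool_rot: [0.879, -0.477, -0.0, 0.0]
ft_force: [-0.9, 0.6, -0.0]
grip_width: 0.0159
time: 7.45
position: [0.433, 0.1831, 0.1882]
tool_rot: [0.879, -0.477, 0.0, -0.0]
ft_force: [-0.0, -0.0, -7.9]
grip_width: 0.0156
[0.43266423 0.18298448 0.18761283] 0.015742836570377398 [ 0.01998403 -1.25526222 -6.98941484] [-0.0176064   0.02933865  0.00849963] [[ 0.545 -0.838 -0.   ]
 [-0.838 -0.545 -0.   ]
 [ 0.     0.    -1.   ]]
```

View pics/w3.png

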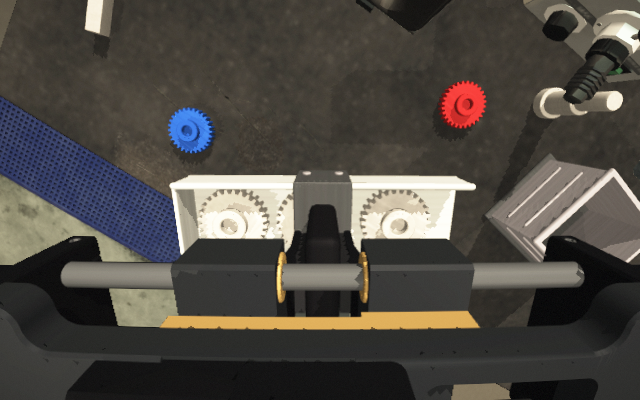

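Lift is good: about 7.5 N, three gears in the channel. Next I translate, then yaw until the chute's spout is squared to the tub's left side.

```bash
python3 -m creep '{"dp":[[0.4,-0.1,0],[1,-0.2,0],[1.6,-0.3,0],[2,-0.4,0],[2.2,-0.5,0],[2.3,-0.5,0],[2.3,-0.5,0],[2.2,-0.5,0],[1.9,-0.4,0],[1.6,-0.3,0],[1,-0.2,0],[0.45,-0.1,0],[0,0,0],[0,0,0],[0,0,0],[0,0,0],[0,0,0],[0,0,0],[0,0,0],[0,0,0]],"turn":[[0,0,0],[0,0,0],[0,0,0],[0,0,0],[0,0,0],[0,0,0],[0,0,0],[0,0,0],[0,0,0],[0,0,1],[0,0,2],[0,0,3],[0,0,5],[0,0,6],[0,0,6],[0,0,6],[0,0,5],[0,0,4],[0,0,2],[0,0,1.4]]}'
python3 - <<'E'
from h import *
save('top','t4.png',(200,100,460,280),3)
for k in ('chute_spout','tub_mouth','gear_1','shaft'):
    for d in robot.tip_of(k,'top')[:5]: print(k,d['confidence'],toworld(d['point'],'top').round(4))
o=robot.get_obs();M=R.from_quat(o['tool_rot']).as_matrix();print(o['position'],M.round(3),o['q'].round(2))
print('spout',o['position']+M@[.1,0,.0495])
E
```

```text
time: 9.5
position: [0.569, 0.0459, 0.1873]
tool_rot: [-0.653, 0.757, 0.0, -0.0]
ft_force: [-0.5, 0.3, -6.5]
grip_width: 0.0157
chute_spout 0.42 [ 0.5487 -0.0551  0.1351]
tub_mouth 0.91 [ 0.5507 -0.0708  0.0923]
gear_1 0.74 [0.4007 0.3466 0.0007]
[0.56934602 0.04572739 0.18752135] [[-0.145 -0.989 -0.   ]
 [-0.989  0.145  0.   ]
 [-0.     0.    -1.   ]] [-0.12  0.5   1.61  0.    1.04  1.6 ]
spout [ 0.55479527 -0.05320608  0.13801685]
```

View pics/t4.png

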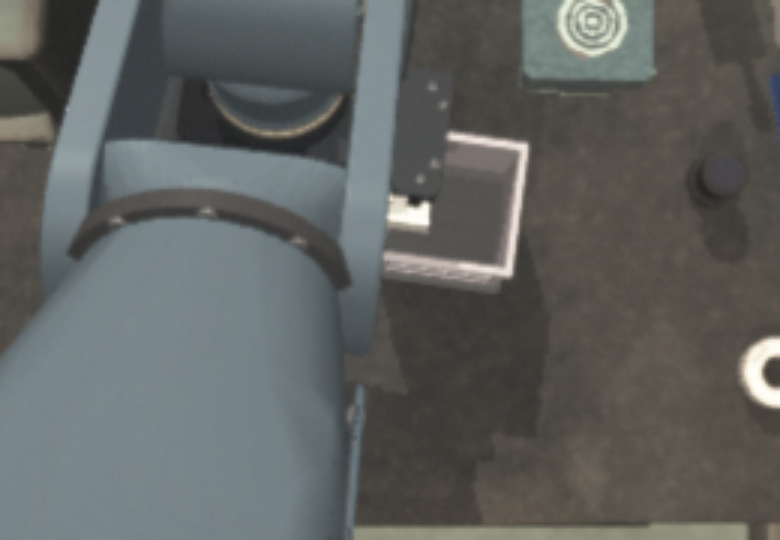

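```bash
python3 - <<'E'
from h import *
o=robot.get_obs();M=R.from_quat(o['tool_rot']).as_matrix()
for P in([.1,.032,.0225],[.1,.032,.0495],[.1,.029,.0495],[.1,-.032,.0225],[.1,-.029,.0495]):
  w=o['position']+M@P; print(P,w.round(3),((proj(w,'top')-[200,100])*3).round(0))
E
python3 -c "
import cv2
i=cv2.imread('pics/t4.png');cv2.imwrite('pics/t4c.png',cv2.resize(i[100:320,360:560],None,fx=3,fy=2.7,interpolation=0))"
```

```text
[0.1, 0.032, 0.0225] [ 0.523 -0.049  0.165] [[427. 224.]]
[0.1, 0.032, 0.0495] [ 0.523 -0.049  0.138] [[423. 230.]]
[0.1, 0.029, 0.0495] [ 0.526 -0.049  0.138] [[424. 226.]]
[0.1, -0.032, 0.0225] [ 0.586 -0.058  0.165] [[439. 132.]]
[0.1, -0.029, 0.0495] [ 0.583 -0.057  0.138] [[435. 145.]]
```

View pics/t4c.png

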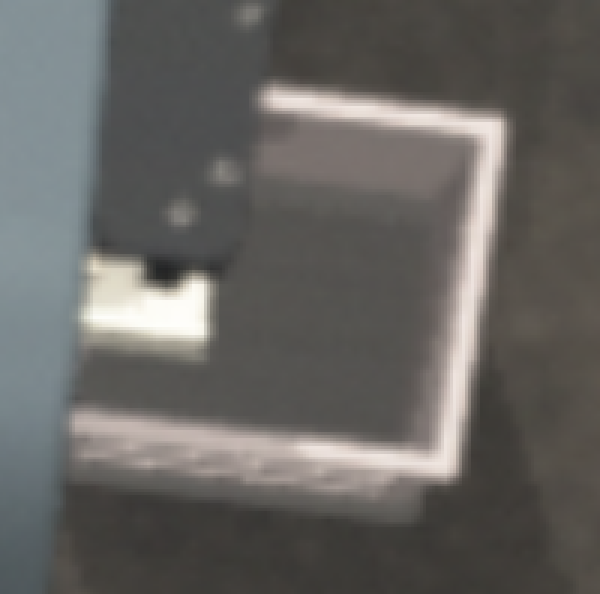

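The spout corner shows at about (429,232) in the crop, some 3 mm past the prediction. It sits inside the tub mouth, centred across it. Now I lower and begin the tilt to 12°, pivoting on the spout.

```bash
python3 -m creep '{"dp":[[0,0,0.3],[0,0,0.6],[0,0,0.7],[0,0,0.7],[0,0,0.6],[0,0,0.3],[0,0,0],[0.13,0,-0.26],[0.18,0,-0.35],[0.2,0,-0.35],[0.2,0,-0.35],[0.2,0,-0.35],[0.2,0,-0.35],[0,0,0],[0,0,0]],"turn":[[0,0,0],[0,0,0],[0,0,0],[0,0,0],[0,0,0],[0,0,0],[0,0,0],[0,-1.5,0],[0,-2,0],[0,-2,0],[0,-2,0],[0,-2,0],[0,-2.5,0],[0,0,0],[0,0,0]]}'
python3 - <<'E'
from h import *
save('top','t5.png',(200,100,460,280),3)
save('wrist','w5.png')
o=robot.get_obs();M=R.from_quat(o['tool_rot']).as_matrix();print(o['position'],M.round(3),o['q'].round(2),o['ft_force'],o['grip_width'])
print('spout',o['position']+M@[.1,0,.0495])
E
```

```text
time: 11.25
position: [0.5678, 0.0326, 0.1748]
tool_rot: [-0.65, 0.753, 0.068, 0.079]
ft_force: [0.5, 0.6, -6.5]
grip_width: 0.0156
[0.56753364 0.03337452 0.17459402] [[-0.142 -0.989  0.03 ]
 [-0.968  0.145  0.205]
 [-0.207 -0.    -0.978]] [-0.25  0.51  1.65  0.25  1.01  1.33] [-0.29183735  0.30790179 -7.28566155] 0.01573900038846536
spout [ 0.55483485 -0.05327674  0.10545249]
```

View pics/t5.png

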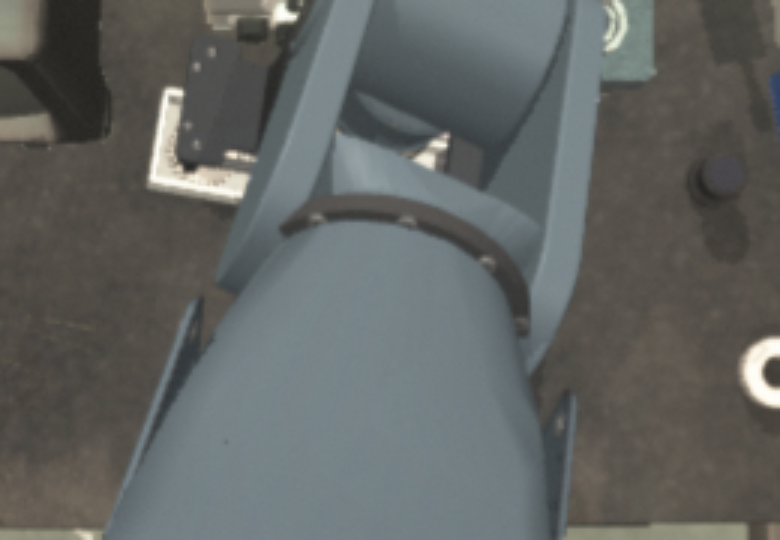

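View pics/w5.png

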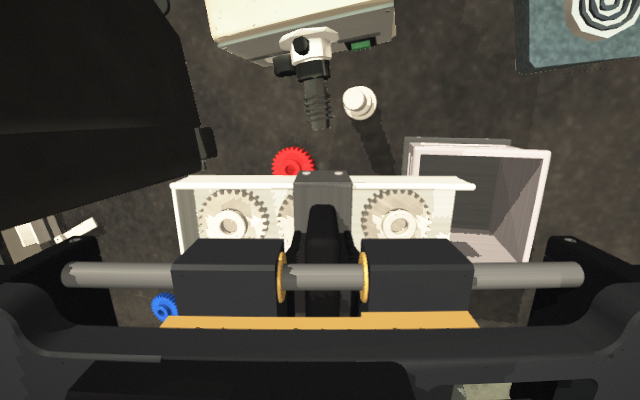

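At 12° tilt the wrist view shows all gears still in place (gear_1 at (230,222), gear_2 partly seen at (288,225), gear_3 at (398,222)). The spout end at about (460,230) is over the tub opening. I'll tilt slowly on.

```bash
python3 -m creep '{"dp":[[0.13,0,-0.26],[0.13,0,-0.26],[0.13,0,-0.26],[0.13,0,-0.26],[0.13,0,-0.26],[0.13,0,-0.26],[0.13,0,-0.26],[0.13,0,-0.26],[0.13,0,-0.26],[0.13,0,-0.26],[0.13,0,-0.26],[0.13,0,-0.26],[0.13,0,-0.26],[0.13,0,-0.26],[0,0,0],[0,0,0],[0,0,0]],"turn":[[0,-1.5,0],[0,-1.5,0],[0,-1.5,0],[0,-1.5,0],[0,-1.5,0],[0,-1.5,0],[0,-1.5,0],[0,-1.5,0],[0,-1.5,0],[0,-1.5,0],[0,-1.5,0],[0,-1.5,0],[0,-1.5,0],[0,-1.5,0],[0,0,0],[0,0,0],[0,0,0]]}'
python3 - <<'E'
from h import *
save('wrist','w6.png')
o=robot.get_obs();M=R.from_quat(o['tool_rot']).as_matrix();print(o['position'],M.round(3),o['q'].round(2),o['ft_force'],o['grip_width'])
print('spout',o['position']+M@[.1,0,.0495])
E
```

```text
time: 13.05
position: [0.5634, 0.0034, 0.2019]
tool_rot: [-0.627, 0.726, 0.185, 0.215]
ft_force: [0.3, 0.2, -2.3]
grip_width: 0.0159
[0.56337026 0.00346696 0.20190295] [[-0.121 -0.989  0.08 ]
 [-0.83   0.145  0.539]
 [-0.545 -0.001 -0.839]] [-0.49  0.54  1.66  0.58  1.22  0.95] [-0.83239167 -0.93758837 -3.81677216] 0.015769532076886434
spout [ 0.5551786  -0.05284792  0.10592493]
```

View pics/w6.png

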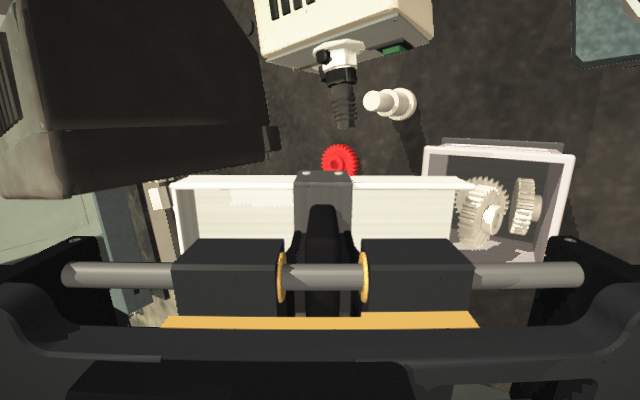

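The chute looks empty, and the wrist force of about 3 N is the empty weight. Two gears show in the tub at (485,212) and (522,205). I'll zoom in and let it settle.

```bash
python3 -m creep '{"dp":[[0,0,0],[0,0,0],[0,0,0]],"turn":[[0,0,0],[0,0,0],[0,0,0]]}'
python3 - <<'E'
from h import *
save('wrist','w7.png',(400,120,600,270),4)
for d in robot.tip_of('gear_1','wrist'): w=toworld(d['point'],'wrist');print(d['confidence'],w.round(3),proj(w,'wrist').round(0))
E
```

```text
time: 13.4
position: [0.5632, 0.0034, 0.2017]
tool_rot: [-0.627, 0.726, 0.186, 0.215]
ft_force: [0.1, -1.0, -2.1]
grip_width: 0.0158
0.97 [ 0.544 -0.096  0.028] [[515. 208.]]
0.88 [ 0.549 -0.08   0.05 ] [[494. 208.]]
0.87 [ 0.545 -0.068  0.008] [[483. 202.]]
0.68 [0.595 0.101 0.001] [[340. 163.]]
```

View pics/w7.png

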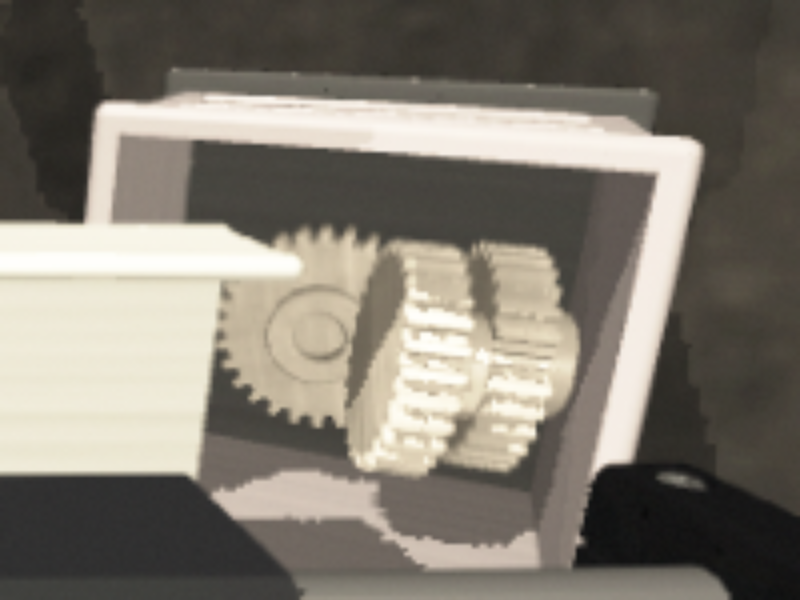

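All three gears are in the tub: one flat at crop (320,335), two leaning on edge at (415,360) and (515,350), with origins at z about 0.01–0.05. Next I raise straight up and level the chute.

```bash
python3 -m creep '{"dp":[[-0.3,0,-0.5],[-0.6,0,-0.9],[-0.6,0,-0.9],[-0.6,0,-0.9],[-0.4,0,-0.6],[-0.2,0,-0.3],[-0.27,0,0.52],[-0.27,0,0.52],[-0.27,0,0.52],[-0.27,0,0.52],[-0.27,0,0.52],[-0.27,0,0.52],[-0.27,0,0.52],[-0.27,0,0.52],[-0.27,0,0.52],[-0.27,0,0.52],[-0.27,0,0.52],[0,0,0]],"turn":[[0,0,0],[0,0,0],[0,0,0],[0,0,0],[0,0,0],[0,0,0],[0,3,0],[0,3,0],[0,3,0],[0,3,0],[0,3,0],[0,3,0],[0,3,0],[0,3,0],[0,3,0],[0,3,0],[0,3,0],[0,0,0]]}'
python3 - <<'E'
from h import *
save('wrist','w8.png')
o=robot.get_obs();M=R.from_quat(o['tool_rot']).as_matrix();print(o['position'],M.round(3),o['q'].round(2),o['ft_force'],o['grip_width'])
print('to go, tool frame cm',M.T@(np.array([.4328,.1830,.1]) -o['position'])*100)
E
```

```text
time: 15.3
position: [0.5687, 0.0504, 0.2052]
tool_rot: [-0.654, 0.756, 0.002, -0.001]
ft_force: [-0.1, -0.6, -3.8]
grip_width: 0.0158
[0.56904352 0.04960332 0.20552858] [[-0.144 -0.99  -0.002]
 [-0.99   0.144  0.002]
 [-0.001  0.002 -1.   ]] [-0.11  0.48  1.59  0.    1.08  1.61] [ 0.15045449 -0.0064189  -1.88605464] 0.015538142200021086
to go, tool frame cm [-11.22394755  15.37853396  10.60453864]
```

View pics/w8.png

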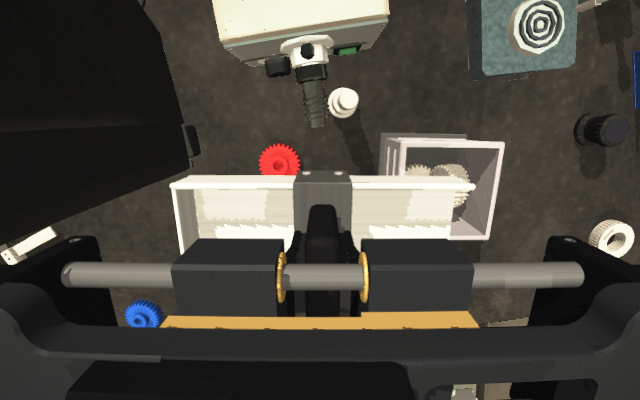

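The chute is empty and level, with the gears in the tub at (440,185). Returning it to its original spot.

```bash
python3 -m creep '{"dp":[[-0.5,0.7,0],[-1.2,1.6,0],[-1.5,2.1,0],[-1.6,2.2,0],[-1.6,2.2,0],[-1.6,2.2,0],[-1.5,2.1,0],[-1.2,1.6,0],[-0.5,0.7,0],[0,0,0],[0,0,0],[0,0,0],[0,0,0],[0,0,0],[0,0,0],[0,0,0],[0,0,0],[0,0,0]],"turn":[[0,0,0],[0,0,0],[0,0,0],[0,0,0],[0,0,0],[0,0,0],[0,0,0],[0,0,0],[0,0,-3],[0,0,-5],[0,0,-6],[0,0,-6],[0,0,-6],[0,0,-6],[0,0,-5],[0,0,-3],[0,0,-1.4],[0,0,0]]}'
python3 -m creep '{"dp":[[0,0,0.5],[0,0,1],[0,0,1.5],[0,0,1.5],[0,0,1.5],[0,0,1.5],[0,0,1.5],[0,0,1.5],[0,0,1.5],[0,0,1],[0,0,0.6],[0,0,0.3],[0,0,0.3],[0,0,0]],"turn":[[0,0,0],[0,0,0],[0,0,0],[0,0,0],[0,0,0],[0,0,0],[0,0,0],[0,0,0],[0,0,0],[0,0,0],[0,0,0],[0,0,0],[0,0,0],[0,0,0]]}'
python3 - <<'E'
from h import *
save('wrist','w9.png')
o=robot.get_obs();M=R.from_quat(o['tool_rot']).as_matrix();print(o['position'],M.round(3),o['q'].round(2),o['ft_force'],o['grip_width'])
E
```

```text
time: 17.15
position: [0.4336, 0.1813, 0.2063]
tool_rot: [0.879, -0.478, -0.0, -0.0]
ft_force: [-0.3, -0.7, -2.4]
grip_width: 0.0158
time: 18.55
position: [0.434, 0.1816, 0.064]
tool_rot: [0.879, -0.477, 0.0, -0.0]
ft_force: [-0.2, -0.3, -1.9]
grip_width: 0.0156
[0.43401033 0.18161838 0.06422635] [[ 0.545 -0.838  0.001]
 [-0.838 -0.545  0.   ]
 [ 0.    -0.001 -1.   ]] [0.16 0.6  1.95 0.   0.59 1.15] [-0.36466023 -0.01533661 -3.13980049] 0.015273126029020628
```

View pics/w9.png

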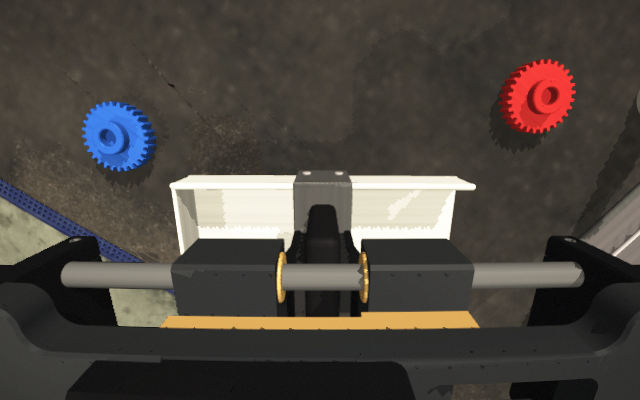

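The chute is level and about 12 mm above the plate, clear of the red gear (540,95) and the blue one (118,135). I'll lower it until it touches.

```bash
python3 -m creep '{"dp":[[0,0,0.3],[0,0,0.3],[0,0,0.2],[0,0,0.2],[0,0,0.1],[0,0,0],[0,0,0]],"turn":[[0,0,0],[0,0,0],[0,0,0],[0,0,0],[0,0,0],[0,0,0],[0,0,0]]}'
```

```text
time: 19.3
position: [0.4338, 0.1816, 0.053]
tool_rot: [0.879, -0.477, -0.0, 0.0]
ft_force: [0.1, -0.6, -2.7]
grip_width: 0.0159
```

```bash
python3 -m creep '{"dp":[[0,0,0.1],[0,0,0],[0,0,0]],"turn":[[0,0,0],[0,0,0],[0,0,0]]}'
```

```text
time: 19.6
position: [0.4339, 0.1816, 0.0525]
tool_rot: [0.879, -0.477, 0.0, -0.0]
ft_force: [0.1, -0.4, 4.2]
grip_width: 0.0158
```

Contact: the force went from -2.7 to +4.2 N. Releasing and retreating up.

```bash
python3 -m creep '{"dp":[[0,0,0],[0,0,0],[0,0,0],[0,0,0],[0,0,0],[0,0,0],[0,0,0],[0,0,0],[0,0,0],[0,0,0],[0,0,0],[0,0,0]],"turn":[[0,0,0],[0,0,0],[0,0,0],[0,0,0],[0,0,0],[0,0,0],[0,0,0],[0,0,0],[0,0,0],[0,0,0],[0,0,0],[0,0,0]]}' -1
python3 -m creep '{"dp":[[0,0,-0.5],[0,0,-1],[0,0,-2],[0,0,-2],[0,0,-2],[0,0,-2],[0,0,-2],[0,0,-2],[0,0,-2],[0,0,-1],[0,0,0],[0,0,0]],"turn":[[0,0,0],[0,0,0],[0,0,0],[0,0,0],[0,0,0],[0,0,0],[0,0,0],[0,0,0],[0,0,0],[0,0,0],[0,0,0],[0,0,0]]}'
python3 - <<'E'
from h import *
save('wrist','w10.png')
for k in ('chute','chute_spout','gear_1'):
    for d in robot.tip_of(k,'wrist')[:5]: print(k,d['confidence'],toworld(d['point'],'wrist').round(4))
save('top','t10.png')
for k in ('ring_gauge','shaft','loupe'):
    for d in robot.tip_of(k,'top')[:1]: print(k,d['confidence'],toworld(d['point'],'top').round(4))
print(robot.get_obs()['grip_width'])
E
```

```text
time: 20.8
position: [0.4338, 0.1816, 0.052]
tool_rot: [0.879, -0.477, 0.0, -0.0]
ft_force: [0.8, -0.7, -0.6]
grip_width: 0.0866
time: 22.0
position: [0.4333, 0.1815, 0.2168]
tool_rot: [0.879, -0.477, -0.0, 0.0]
ft_force: [-0.3, -0.1, -0.4]
grip_width: 0.0872
chute 0.78 [ 0.4328  0.1851 -0.0034]
chute_spout 0.78 [ 0.4921  0.0963 -0.    ]
gear_1 0.96 [ 0.5467 -0.0804  0.0511]
gear_1 0.87 [0.5943 0.1009 0.0008]
gear_1 0.87 [ 0.4039  0.3437 -0.0018]
gear_1 0.4 [ 5.811e-01 -2.899e-01  2.000e-04]
ring_gauge 0.67 [ 0.4308 -0.3341  0.0029]
shaft 0.63 [ 0.653   0.0143 -0.0015]
loupe 0.64 [ 5.814e-01 -2.927e-01  1.000e-04]
0.08679158483346738
```

View pics/w10.png

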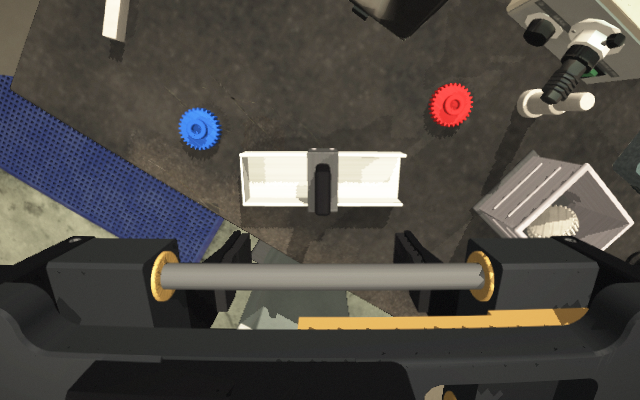

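View pics/t10.png

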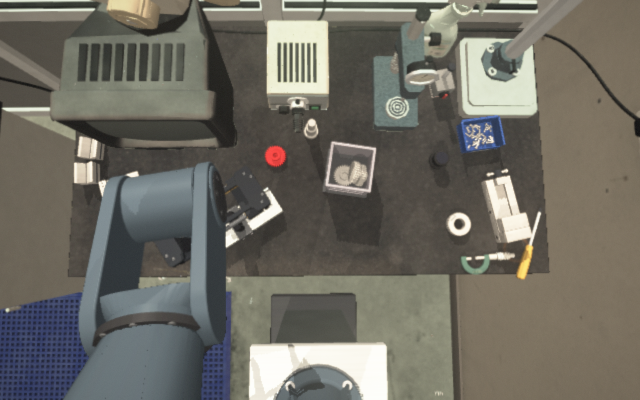

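The chute is flat and empty (wrist view 240–405, 150–205), with the jaws clear of it. The gears are in the tub (top view (350,172)), and the bystanders are at (310,128), (440,157) and (458,224), as before.

```bash
python3 -c "
from rig import robot
print(robot.hand_in())"
```

```text
the job is handed in; nothing more can be done
None
```

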